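# Check a vortex mixer's return spring on the spring tester and sort it

## Task

Stand the mixer's return spring in the rim on the tester's plate, press it straight down with 15 N (never over 20 N) and hold that load for a second, so that it pushes the drag pointer down; do not touch the pointer yourself. If the pointer has stayed above the reference blade the spring is good: stand it upright in the round dish; if it was pushed below the blade, stand it upright in the square bin. Leave the other things on the bench where they are.

Things in the scene. Friction and masses are not known exactly. Their poses are not given: they have to be found in the camera images.
- spring: The return spring, loose, standing on the bench, 68 mm tall, 0.14 to 0.19 kg. Origin: centre of its underside, z up. Dark steel base cup 28 mm across, 16 mm tall, foot chamfered 2 mm; bare coils 28 mm across up to 56 mm; on top a flat round steel cap 44 mm across, 12 mm thick (56 to 68 mm up). Grip it across the cap, which cannot come off or tilt, only be pushed down (32 mm at most).
- cap_top (a point): Centre of the cap's flat top, 68 mm above the spring's underside when unloaded. Its underside, 12 mm lower, pushes the pointer. When pressed, the first coils are soft (0.25 N per mm) and close after a travel that cannot be seen and differs from spring to spring (4 to 18 mm); then it is stiff (2.75 N per mm). 15 N is reached after 8 to 22 mm. It springs back.
- tester: The spring tester, fixed: an aluminium plate 110 mm (x) by 160 mm (y, -58 to +102), 15 mm thick. Origin: on the bench under the rim's axis, z up. On its +y side stand a steel column 10 mm square at y = 42 mm (97 mm high over the bench, head 16 mm across) that guides the pointer, and a grey post at y = 72 to 84 mm (85 mm high) with the reference blade. Free from the other sides and above.
- seat (a point): Centre of the steel locating rim on the plate's top, 15 mm above the bench, where the middle of the spring's underside belongs. The rim is a ring 33 mm across inside, 41 mm outside, 3 mm high.
- pointer: Brass drag pointer: a collar on the column with a 9 mm wide tongue to 17.5 mm from the rim's axis (the spring's base passes it, the cap's underside pushes it down) and a flag at y = 51 to 60 mm beside the blade. Origin: on the rim's axis, level with its flat upper face; axes as the tester's. 66 to 69 mm above the bench at the start; slides when pushed (0.6 N) and stays where left.
- mark (a point): Upper edge of the fixed steel reference blade, 55.9 mm above the bench, at y = 64 mm in the tester's frame, right beside the pointer's flag. Pointer's upper face higher than this: good spring; lower: weak spring. (Within 1.5 mm either verdict is accepted.)
- dish: Round shallow steel dish for good springs, fixed: 124 mm across at the rim, 116 mm at the foot, 18 mm high, wall 4 mm, flat floor 5 mm thick. Origin: centre of its underside.
- bin: Square grey plastic bin for weak springs, fixed: 115 x 115 mm, 28 mm high, wall 4 mm, floor 4 mm thick. Origin: centre of its underside.
- cup_head: Bystander: the mixer's grey rubber cup head, a dimpled disc 80 mm across, 22 mm high. Origin: centre of its underside. Leave alone.
- screwdriver: Bystander: a screwdriver 190 mm long lying on the bench along its own x axis. Leave alone.
- spray_bottle: Bystander: white spray bottle, 72 mm across, about 200 mm high. Origin: centre of its underside. Leave alone.

How it is judged:
On the way, in this order (a step that is already met when the one before it is completed fails the run):
1. the spring stands inside the rim on the tester's plate (distance between spring and seat below 0.004 m and angle between spring's own z axis and vertical below 0.05 rad), for 0.2 s.
2. the seated spring is pressed with 15 N (12.5 to 17 N; on the plate, with the spring's weight, 14 to 19 N) for at least 0.6 s and has pushed the pointer down (horizontal distance between spring and seat below 0.004 m and contact force between spring and tester between 14 and 19 N and z of pointer in the frame of tester below 0.0645 m), for 0.6 s.
At the end, for the whole second after the job is handed in: Spring released, at rest, upright within 0.15 rad on the floor of the round dish (axis within 40 mm of its centre) if the pointer was left above the blade, of the square bin (within 50 mm) if below; within 1.5 mm of the blade either will do. Pointer still pushed down, below 64.5 mm (((z of pointer in the frame of mark above -0.0015 m and horizontal distance between spring and dish below 0.04 m and z of spring in the frame of dish below 0.012 m) or (z of pointer in the frame of mark below 0.0015 m and horizontal distance between spring and bin below 0.05 m and z of spring in the frame of bin below 0.012 m)) and angle between spring's own z axis and vertical below 0.15 rad and linear speed of spring below 0.02 m/s and z of pointer in the frame of tester below 0.0645 m and contact force between the fingers and spring below 0.1 N); the robot touches nothing.
It fails at once if the plate is loaded with more than 23 N (20 N and the spring's weight, with some margin) (contact force between spring and tester above 23 N).
It fails at once if the robot touches the pointer (contact force between any of the arm, the fingers and pointer above 0.5 N).
It fails at once if the cup head, the screwdriver or the spray bottle is shifted by more than 20 mm (distance of any of cup_head, screwdriver, spray_bottle from where it was at the start of the episode above 0.02 m).
It also fails if it takes over 58 s, if anything falls off the work surface, if the arm or the gripper's body presses on something with over 40 N, if the wrist force passes 120 N, or if a joint passes its speed limit or range.

## Robot

A 6-joint arm with a two-finger parallel gripper is mounted at the origin on the work surface. World frame = base frame: x ahead of the robot, y to its left, z up, the work surface at z = 0. Lengths are in m, angles in rad, forces in N, time in s.
With the tool pointing down it reaches from about 0.3 to 0.825 m from the base axis. Payload 5.4 kg.
Tool frame: the origin (TCP) lies where the fingers leave the gripper's body, on its centre line; the fingertips stand 88 mm ahead of it and the grasp point (between the pads) lies r.grip_point_offset ahead of it (r.grip_point_offset is the distance from the TCP to the grasp point, in m); z points along the fingers, y is the line along which they close (so a half turn about z gives the same grasp; the last joint's range is limited). The gripper opens to 92 mm and grips with 3 to 60 N. Pads are 20 mm wide; open, the fingers measure 128 mm over their backs; the gripper's body (75 mm by 189 mm) begins 69 mm behind the grasp point.
Start: joints at [-1.313, 0.158, 1.597, -0, 1.386, -0.21], TCP at [0.259, -0.513, 0.303] pointing down, gripper open.
Joint ranges: [-2.91, 2.91], [-0.94, 2.29], [0.18, 2.7], [-1.29, 4.43], [0.17, 2.64], [-3, 3]. Speed limits (rad/s): [2.57, 2.57, 3.14, 3.14, 3.14, 3.14].

## Interface

Orientations are given as a 3x3 rotation matrix whose columns are the frame's x, y, z axes.
In Python, from station import get_obs, read_camera, get_calibration, sign_off, r gives the robot as it stands. The module is installed in compiled form; this text tells all that it offers.
- The arm moves only by the tool arm_command, never from a script. Its argument "targets" is a list of rows, each a list of 7 numbers: the shift along the tool's x, y, z normalised to -1 to 1, where 1 is 0.3 m, then the turn, a rotation vector about the tool's x, y, z normalised to -1 to 1, where 1 is 60 degrees, then the finger opening in mm, from 0 to 91.9. In form: [[x, y, z, rx, ry, rz, grip], ...]. A call has 1 to 12 rows; each row is the pose to reach, as a shift and turn from the pose commanded when the call began, along the tool's axes at that moment; what a row does not reach only later rows make up. A row lasts 1/12 s, in which the tool goes at most 41.7 mm and 7.16 degrees, less where a joint would pass 70% of its speed; a pose out of reach is approached as far as the arm can. A call with a number of a shift or a turn outside -1 to 1 is refused whole. A call with a gripper value outside its range is refused whole. The fingers move at their own pace and stop on an object; "newtons" is the grip in N (left out, the last holds). Time passes only in rows, so rows that repeat a pose let the fingers close. It gives the time, the measured TCP pose, the force, the opening and the grip force at its end, in the units of the state.
- get_obs(): the state, without advancing time (a new reading comes with each control period).
- read_camera(name): name is "side" or "top" or "wrist"; returns the picture (480x640x3 uint8, red, green, blue); there is no depth.
- get_calibration(name): a dict with "mtx" (3x3 intrinsics, pixels), "rvec" (rotation vector, rad) and "tvec" (3), from world to camera coordinates, as OpenCV has them. Camera axes: x right, y down, z forward; pixel columns grow to the right and rows downward; lengths in m; the calibration is good to about 2 mm. A picture is of the moment at which its call begins: read the wrist's pose just before it. get_calibration takes no time and is no camera call; for the wrist camera it gives the pose at the moment of the call.
- sign_off(): hands the job in; it is judged then, once.
The state is a dict: "t": time; "q": joint angles; "qvel": joint speeds; "tau": joint torques, N m; "tool_pos": TCP position; "tcp_rot": TCP orientation; "wrist_force": force on the tool from outside, world axes, zero at the start; "ft_torque": the same for the moment, N m; "grip_width": finger opening in m; "finger_force": force on a finger pad.
Only numpy, scipy, OpenCV 4.12 (cv2) and the standard library are available. Lean on these libraries where they do the work, as an engineer would, in place of code of your own. Each camera call takes 0.05 s, during which the arm holds its last target. There are 200 camera calls.

## Working session

There is one attempt and no reset: what is moved stays moved. The work goes in short steps, Python scripts to look and compute and a tool call to move; the robot and the scene stay as the last step left them, time stands still between calls to the robot, and variables do not carry over. Pictures are saved under pics/ and viewed, at most 11 in all, crops included, and the job is handed in when it is done.

Besides the shell and the picture viewer there is one more tool, called after ">>>" by a JSON object that holds its "fn" and its "kwargs", one argument or row to a line. arm_command: Moves the arm, as the interface text tells. Scaled input: -1 to 1 covers 0.3 m each way for a shift and 60 degrees each way for a turn. Its arguments: {"type":"object","properties":{"targets":{"type":"array","items":{"type":"array","items":{"type":"number"}}},"newtons":{"type":"number"}},"required":["targets"]}

```bash
mkdir -p pics; cat > h.py <<'E'
import numpy as np, cv2
from station import *
def cal(n):
    c=get_calibration(n); R=cv2.Rodrigues(np.array(c['rvec'],float))[0]
    return np.array(c['mtx'],float),R,np.array(c['tvec'],float).ravel()
def shot(n,f=None):
    c=cal(n); im=read_camera(n)
    if f: cv2.imwrite('pics/'+f,im[:,:,::-1])
    return im,c
def ray(c,u,v):
    K,R,t=c; d=R.T@np.linalg.inv(K)@[u,v,1]; return -R.T@t,d
def onz(c,u,v,z):
    o,d=ray(c,u,v); return o+d*(z-o[2])/d[2]
def proj(c,p):
    K,R,t=c; q=K@(R@np.asarray(p,float)+t); return q[:2]/q[2]
def rel(p):
    "world grasp target (TCP) -> normalised shift in tool axes"
    o=get_obs(); return (np.array(o['tcp_rot']).T@(np.asarray(p)-o['tool_pos']))/0.3
E
python3 - <<'E'
from h import *
a,ca=shot('top','top.png'); b,cb=shot('side','side.png')
cv2.imwrite('pics/both.png',cv2.resize(np.vstack([a]),(800,600))[:,:,::-1])
o=get_obs(); print(o['t'],o['tool_pos'],o['tcp_rot'],r.grip_point_offset,o['wrist_force'])
for c in(ca,cb): print(c[0][0,0],-c[1].T@c[2],c[1])
E
```

```text
0.1 [ 0.25915453 -0.51282508  0.30183152] [[ 8.92557427e-01  4.50933553e-01 -4.13834734e-04]
 [ 4.50933598e-01 -8.92556029e-01  1.62029524e-03]
 [ 3.61274804e-04 -1.63281854e-03 -9.99998602e-01]] 0.0694 [-0.07695253 -0.42100236  0.15119831]
585.8112527545817 [ 0.35383748 -0.05052211  1.292969  ] [[-0.02535375 -0.99963236 -0.00960944]
 [-0.98222298  0.02669838 -0.1858096 ]
 [ 0.18599785  0.00472764 -0.98253878]]
570.1380135275828 [-0.02092076  0.69561336  0.704228  ] [[-0.7644143  -0.64472456  0.00101084]
 [-0.35655003  0.42143435 -0.83382562]
 [ 0.53716185 -0.63774864 -0.55202701]]
```

View pics/top.png

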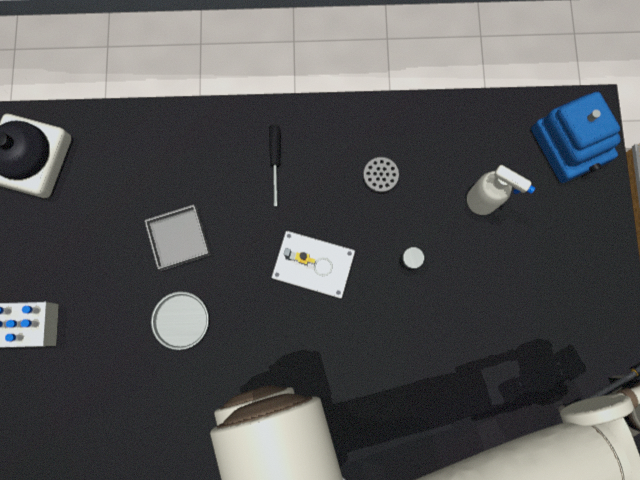

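View pics/side.png

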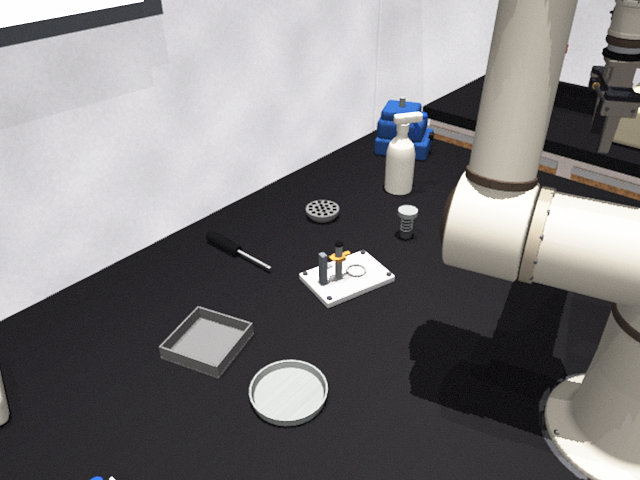

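The top view shows the spring's cap at about (413,258), the tester plate at (313,265) with the rim at (323,267) and the post at (287,252), the dish at (180,320) and the bin at (177,237). The side view shows the spring standing upright at (407,222).

```bash
python3 - <<'E'
from h import *
a,c=shot('top'); g=cv2.cvtColor(a,cv2.COLOR_RGB2GRAY)
def cnt(x0,y0,x1,y1,th):
    m=np.zeros_like(g); m[y0:y1,x0:x1]=(g[y0:y1,x0:x1]>th)*255
    return max(cv2.findContours(m,0,cv2.CHAIN_APPROX_NONE)[0],key=cv2.contourArea)
def W(k,z): return np.array([onz(c,*p,z)[:2] for p in k.reshape(-1,2)],np.float32)
def circ(w): return np.round(cv2.minEnclosingCircle(w),4) if 0 else (np.round(cv2.fitEllipse(w)[0],4),np.round(cv2.fitEllipse(w)[1],4))
print('cap',circ(W(cnt(395,240,432,275,100),.068)))
print('dish',circ(W(cnt(145,285,215,355,60),.018)))
k=cnt(140,200,213,273,60); print('bin',cv2.minAreaRect(W(k,.028)))
k=cnt(265,225,360,302,120); w=W(k,.015); mr=cv2.minAreaRect(w); print('plate',mr)
b=cv2.boxPoints(mr); ctr=b.mean(0)
e=[b[1]-b[0],b[2]-b[1]]; L=max(e,key=np.linalg.norm); L=L/np.linalg.norm(L)
post=onz(c,289,253,.085)[:2]
if (post-ctr)@L<0: L=-L
print('ydir',L,'yaw of x axis',np.degrees(np.arctan2(-L[0],L[1])),'rim',ctr-L*.022, 'rimpix',onz(c,323,267,.017))
print('cuphead',onz(c,381,174,.022),'spray',onz(c,484,200,.1))
for n in('dish','bin'):pass
o=get_obs(); print('grip yaw: tool y',np.array(o['tcp_rot'])[:,1],o['q'])
E
```

```text
cap (array([ 0.5377, -0.237 ]), array([0.0431, 0.0436]))
dish (array([0.4214, 0.2674]), array([0.1249, 0.1254]))
bin ((0.6023187637329102, 0.27537333965301514), (0.12300627678632736, 0.11907336115837097), 16.610692977905273)
plate ((0.5369011759757996, -0.024184726178646088), (0.16064108908176422, 0.11111802607774734), 72.24333953857422)
ydir [0.30497527 0.9523603 ] yaw of x axis -17.756676 rim [ 0.5301917  -0.04513665] rimpix [ 0.52868785 -0.04615183  0.017     ]
cuphead [ 0.73554959 -0.1821897   0.022     ] spray [ 0.6495764  -0.38679892  0.1       ]
grip yaw: tool y [ 0.45095142 -0.89254731 -0.00145257] [-1.31309045e+00  1.58942572e-01  1.59794895e+00 -3.15110658e-06
  1.38618570e+00 -2.10124868e-01]
```

>>> {"fn": "arm_command", "kwargs": {
  "targets": [
    [0.95, -0.3, 0.1, 0, 0, -0.757, 80],
    [0.95, -0.3, 0.1, 0, 0, -0.757, 80],
    [0.95, -0.3, 0.1, 0, 0, -0.757, 80],
    [0.95, -0.3, 0.1, 0, 0, -0.757, 80],
    [0.95, -0.3, 0.1, 0, 0, -0.757, 80],
    [0.95, -0.3, 0.1, 0, 0, -0.757, 80],
    [0.95, -0.3, 0.1, 0, 0, -0.757, 80],
    [0.95, -0.3, 0.1, 0, 0, -0.757, 80],
    [0.95, -0.3, 0.1, 0, 0, -0.757, 80],
    [0.95, -0.3, 0.1, 0, 0, -0.757, 80]
  ]
}}

```text
t: 0.98
tool_pos: [0.4728, -0.3045, 0.2725]
tcp_rot: [[0.305, 0.952, -0.001], [0.952, -0.305, -0.0], [-0.0, -0.001, -1.0]]
wrist_force: [-0.1, -0.4, 0.6]
grip_width: 0.0803
finger_force: 0.0
```

```bash
python3 - <<'E'
from h import *
o=get_obs(); print(o['t'],o['tool_pos'],np.round(o['tcp_rot'],4),o['wrist_force'])
a,c=shot('wrist','w1.png'); print(-c[1].T@c[2],c[1][2]); print(proj(c,[.5377,-.237,.068]))
print(rel([.5377,-.237,.23]))
E
```

```text
0.9833 [ 0.47282973 -0.30448405  0.27246746] [[ 3.048e-01  9.524e-01 -9.000e-04]
 [ 9.524e-01 -3.048e-01 -2.000e-04]
 [-4.000e-04 -8.000e-04 -1.000e+00]] [-0.08175495 -0.41006871  0.56361366]
[ 0.49538219 -0.23293254  0.35457728] [-0.08161762 -0.25514935 -0.96345076]
[384.34416545 101.77216888]
[0.28321136 0.13762823 0.1419829 ]
```

View pics/w1.png

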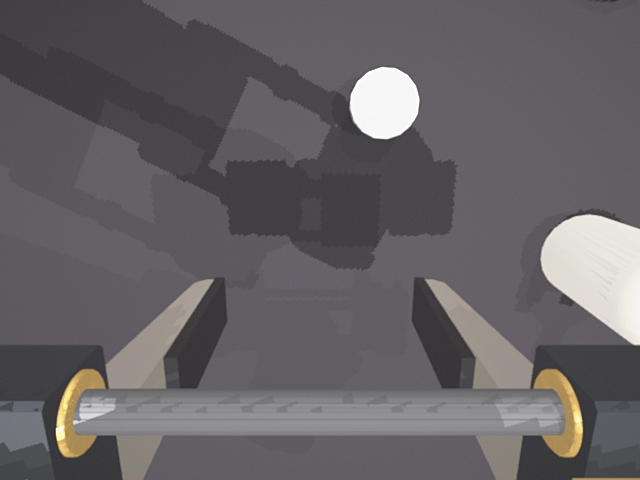

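The cap is at (384,102) in the wrist view, where I predicted it to within a pixel.

>>> {"fn": "arm_command", "kwargs": {
  "targets": [
    [0.283, 0.138, 0.14, 0, 0, 0, 70],
    [0.283, 0.138, 0.14, 0, 0, 0, 70],
    [0.283, 0.138, 0.14, 0, 0, 0, 70],
    [0.283, 0.138, 0.25, 0, 0, 0, 70],
    [0.283, 0.138, 0.35, 0, 0, 0, 70],
    [0.283, 0.138, 0.43, 0, 0, 0, 70],
    [0.283, 0.138, 0.47, 0, 0, 0, 70],
    [0.283, 0.138, 0.47, 0, 0, 0, 70],
    [0.283, 0.138, 0.47, 0, 0, 0, 70]
  ]
}}

```text
t: 1.78
tool_pos: [0.5381, -0.2374, 0.1322]
tcp_rot: [[0.307, 0.952, 0.0], [0.952, -0.307, -0.0], [-0.0, 0.0, -1.0]]
wrist_force: [1.0, 1.1, 0.3]
grip_width: 0.0702
finger_force: 0.0
```

>>> {"fn": "arm_command", "kwargs": {
  "targets": [
    [0, 0, 0, 0, 0, 0, 55],
    [0, 0, 0, 0, 0, 0, 48],
    [0, 0, 0, 0, 0, 0, 44],
    [0, 0, 0, 0, 0, 0, 36],
    [0, 0, 0, 0, 0, 0, 36],
    [0, 0, 0, 0, 0, 0, 36],
    [0, 0, 0, 0, 0, 0, 36],
    [0, 0, 0, 0, 0, 0, 36]
  ],
  "newtons": 45
}}

```text
t: 2.45
tool_pos: [0.5388, -0.2364, 0.1321]
tcp_rot: [[0.305, 0.952, 0.001], [0.952, -0.305, -0.001], [-0.0, 0.001, -1.0]]
wrist_force: [1.9, -0.9, 0.4]
grip_width: 0.0427
finger_force: 45.0
```

>>> {"fn": "arm_command", "kwargs": {
  "targets": [
    [0, 0, -0.1, 0, 0, 0, 36],
    [0, 0, -0.2, 0, 0, 0, 36],
    [0, 0, -0.3, 0, 0, 0, 36],
    [0.1, -0.06, -0.367, 0, 0, 0, 36],
    [0.2, -0.12, -0.367, 0, 0, 0, 36],
    [0.3, -0.18, -0.367, 0, 0, 0, 36],
    [0.362, -0.224, -0.367, 0, 0, 0, 36],
    [0.362, -0.224, -0.367, 0, 0, 0, 36],
    [0.362, -0.224, -0.367, 0, 0, 0, 36],
    [0.362, -0.224, -0.367, 0, 0, 0, 36]
  ]
}}

```text
t: 3.28
tool_pos: [0.5075, -0.1126, 0.2416]
tcp_rot: [[0.305, 0.952, -0.0], [0.952, -0.305, -0.0], [-0.0, -0.0, -1.0]]
wrist_force: [0.5, -0.1, -2.0]
grip_width: 0.0428
finger_force: 45.0
```

```bash
python3 - <<'E'
from h import *
o=get_obs(); print(o['t'],o['tool_pos'],o['wrist_force'])
a,c=shot('wrist','w2.png')
print(proj(c,[.5302,-.0451,.018]),proj(c,[.5287,-.0462,.018]))
E
```

```text
3.2833 [ 0.50754048 -0.11262388  0.24158491] [ 0.49142203 -0.13914356 -2.03714499]
[320.8002495  122.19876076] [319.20929527 124.45862524]
```

View pics/w2.png

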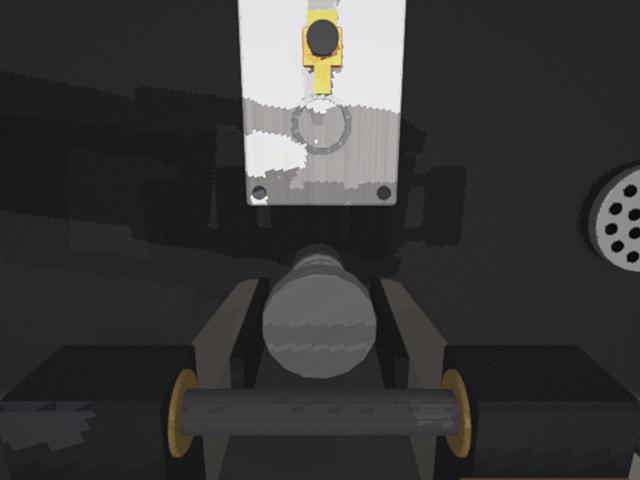

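The rim is centred near (321,125) with an outer diameter of about 60 px. The held spring hangs straight, with its cap top spanning columns 263–376 and rows 268–378. I'll zoom in on both to refine.

```bash
python3 - <<'E'
from h import *
c=cal('wrist'); a=cv2.imread('pics/w2.png'); 
x=cv2.resize(a[85:170,275:375],None,fx=5.5,fy=5.5,interpolation=cv2.INTER_CUBIC)
y=cv2.resize(a[240:390,250:390],None,fx=3.6,fy=3.6,interpolation=cv2.INTER_CUBIC)
h=max(x.shape[0],y.shape[0]); x=cv2.copyMakeBorder(x,0,h-x.shape[0],0,0,0)
im=np.hstack([x[:,:400],y[:,:400]]) if 0 else cv2.resize(np.hstack([x,y]),None,fx=.75,fy=.75)
# predicted overlay: rim circles around nominal (0.5302,-.0451)
print(im.shape); cv2.imwrite('pics/z.png',im)
g=cv2.cvtColor(a,cv2.COLOR_BGR2GRAY)
def circ_fit(pts,z):
    P=np.array([onz(c,*p,z)[:2] for p in pts]); A=np.c_[2*P,np.ones(len(P))]
    s=np.linalg.lstsq(A,(P**2).sum(1),rcond=None)[0]; return s[:2],np.sqrt(s[2]+s[:2]@s[:2])
# radial edge search
def edge(cu,cv,r0,r1,angs,sign,z):
    pts=[]
    for t in np.radians(angs):
        r=np.arange(r0,r1,.5); v=cv2.remap(g.astype(np.float32),(cu+r*np.cos(t)).astype(np.float32)[None],(cv+r*np.sin(t)).astype(np.float32)[None],1)[0]
        k=np.argmax(sign*np.gradient(cv2.GaussianBlur(v[None],(5,1),0)[0])); pts.append((cu+r[k]*np.cos(t),cv+r[k]*np.sin(t)))
    s,rad=circ_fit(pts,z); res=[np.linalg.norm(onz(c,*p,z)[:2]-s)-rad for p in pts]
    q=[p for p,e in zip(pts,res) if abs(e)<2*np.median(np.abs(res))]; return circ_fit(q,z),len(q),np.std(res)
o=get_obs()['tool_pos']
s=edge(319.5,323,50,62,np.arange(-10,190,6),-1,o[2]-.132+.068); print('cap',s)
ex=np.array([.3048,.9524]);ey=np.array([.9524,-.3048]); d=s[0][0]-o[:2]; print('cap-tcp in tool',d@ex,d@ey)
for sg in(1,-1):
  R=edge(321.5,125.5,24,34,np.arange(10,180,6),sg,.018); print('rim',R)
E
```

```text
(405, 790, 3)
cap ((array([ 0.50699735, -0.11421696]), np.float64(0.02145160444918083)), 31, np.float64(0.00012436615071626672))
cap-tcp in tool -0.0013650006895933266 -0.0002730651402467228
rim ((array([ 0.53045646, -0.04700972]), np.float64(0.02056587955167582)), 20, np.float64(0.000954639440941214))
rim ((array([ 0.53056528, -0.05009182]), np.float64(0.01835711063562322)), 29, np.float64(0.0022675317611628256))
```

View pics/z.png

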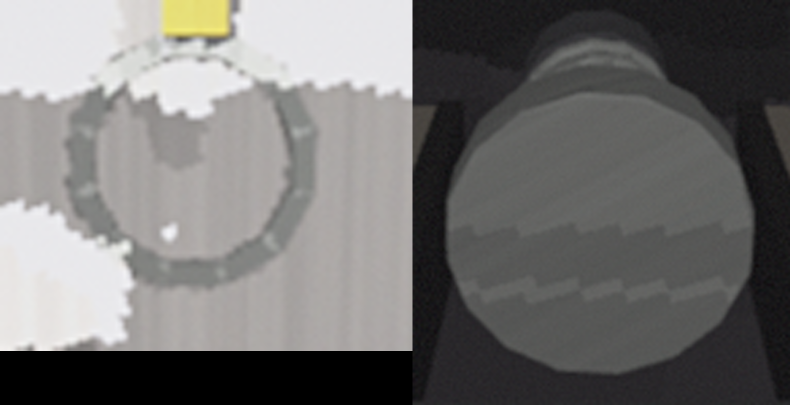

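Zoomed in, the rim's outer ring centres at about (321.3,124). The cap is 1.4 mm behind the TCP in tool x. Next I'll move over the rim and stop just above it.

>>> {"fn": "arm_command", "kwargs": {
  "targets": [
    [0.1, 0.005, 0, 0, 0, 0, 36],
    [0.18, 0.005, 0, 0, 0, 0, 36],
    [0.238, 0.005, 0, 0, 0, 0, 36],
    [0.238, 0.005, 0.05, 0, 0, 0, 36],
    [0.238, 0.005, 0.12, 0, 0, 0, 36],
    [0.238, 0.005, 0.19, 0, 0, 0, 36],
    [0.238, 0.005, 0.25, 0, 0, 0, 36],
    [0.238, 0.005, 0.29, 0, 0, 0, 36],
    [0.238, 0.005, 0.29, 0, 0, 0, 36],
    [0.238, 0.005, 0.29, 0, 0, 0, 36]
  ]
}}

```text
t: 4.17
tool_pos: [0.5308, -0.0453, 0.1545]
tcp_rot: [[0.306, 0.952, -0.001], [0.952, -0.306, 0.0], [-0.0, -0.001, -1.0]]
wrist_force: [-0.5, -0.6, -0.9]
grip_width: 0.0429
finger_force: 45.0
```

```bash
python3 - <<'E'
from h import *
o=get_obs(); print(o['t'],o['tool_pos'],o['wrist_force'])
a,c=shot('side'); b,cw=shot('wrist')
p=proj(c,[.5303,-.0466,.03]).astype(int); print(p)
x=cv2.resize(a[p[1]-60:p[1]+40,p[0]-65:p[0]+65],None,fx=5,fy=5,interpolation=cv2.INTER_CUBIC)
print(x.shape); cv2.imwrite('pics/s2.png',x[:,:,::-1]); 
E
```

```text
4.1667 [ 0.53081216 -0.04530458  0.15450803] [-0.49773906 -0.63356612 -0.90145759]
[356 264]
(500, 650, 3)
```

View pics/s2.png

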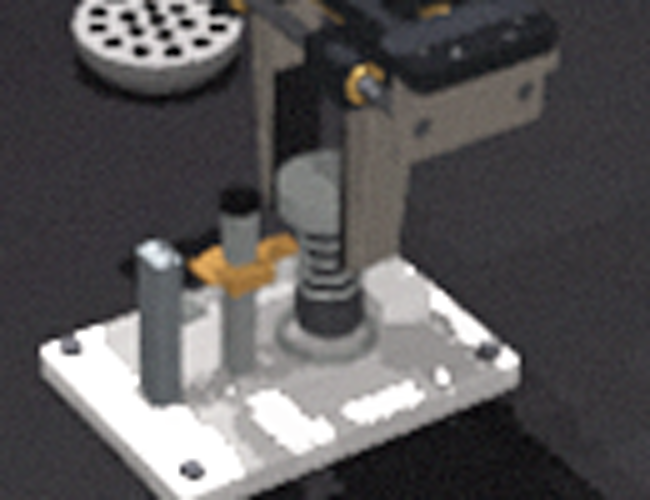

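The side view shows the dark base cup just above the rim. The cup's centre is at column 329 and the rim's at 328. Next I'll descend slowly.

>>> {"fn": "arm_command", "kwargs": {
  "targets": [
    [0, 0, 0.006, 0, 0, 0, 36],
    [0, 0, 0.012, 0, 0, 0, 36],
    [0, 0, 0.016, 0, 0, 0, 36],
    [0, 0, 0.02, 0, 0, 0, 36],
    [0, 0, 0.022, 0, 0, 0, 36],
    [0, 0, 0.022, 0, 0, 0, 36]
  ]
}}

```text
t: 4.77
tool_pos: [0.5307, -0.0446, 0.148]
tcp_rot: [[0.305, 0.952, -0.0], [0.952, -0.305, 0.0], [-0.0, -0.0, -1.0]]
wrist_force: [0.1, 0.0, -1.8]
grip_width: 0.0425
finger_force: 45.0
```

>>> {"fn": "arm_command", "kwargs": {
  "targets": [
    [0, 0, 0.002, 0, 0, 0, 36],
    [0, 0, 0.004, 0, 0, 0, 36],
    [0, 0, 0.005, 0, 0, 0, 36],
    [0, 0, 0.005, 0, 0, 0, 36],
    [0, 0, 0.005, 0, 0, 0, 36],
    [0, 0, 0.005, 0, 0, 0, 36]
  ]
}}

```text
t: 5.27
tool_pos: [0.5308, -0.0447, 0.1468]
tcp_rot: [[0.305, 0.952, 0.0], [0.952, -0.305, -0.0], [0.0, 0.0, -1.0]]
wrist_force: [-0.4, -0.7, 1.0]
grip_width: 0.0429
finger_force: 45.0
```

```bash
python3 - <<'E'
from h import *
o=get_obs(); print(o['t'],o['tool_pos'],o['wrist_force'],o['ft_torque'])
a,c=shot('side')
p=proj(c,[.5303,-.0466,.03]).astype(int)
x=cv2.resize(a[p[1]-60:p[1]+40,p[0]-65:p[0]+65],None,fx=5,fy=5,interpolation=cv2.INTER_CUBIC)
cv2.imwrite('pics/s3.png',x[:,:,::-1]); 
E
```

```text
5.2667 [ 0.53083544 -0.04471068  0.14683419] [-0.4099964  -0.70814551  1.00141098] [ 0.06724139  0.14076272 -0.00457631]
```

View pics/s3.png

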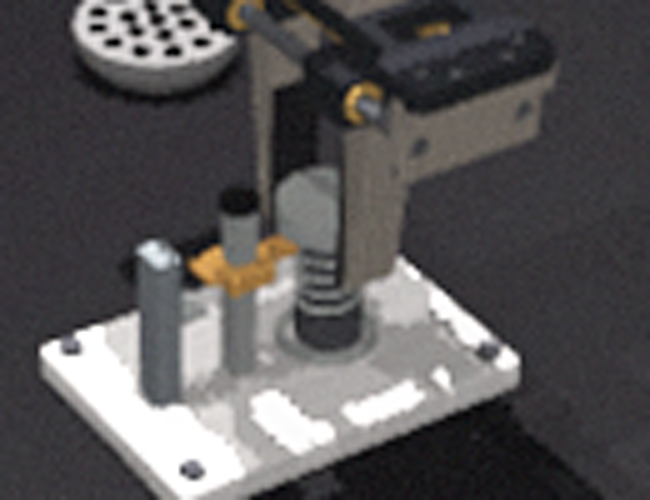

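The base sits inside the rim, and contact came at the expected height. Next I'll press in small steps.

>>> {"fn": "arm_command", "kwargs": {
  "targets": [
    [0, 0, 0.004, 0, 0, 0, 36],
    [0, 0, 0.008, 0, 0, 0, 36],
    [0, 0, 0.012, 0, 0, 0, 36],
    [0, 0, 0.016, 0, 0, 0, 36],
    [0, 0, 0.02, 0, 0, 0, 36],
    [0, 0, 0.02, 0, 0, 0, 36],
    [0, 0, 0.02, 0, 0, 0, 36],
    [0, 0, 0.02, 0, 0, 0, 36]
  ],
  "newtons": 55
}}

```text
t: 5.98
tool_pos: [0.5308, -0.0447, 0.1407]
tcp_rot: [[0.305, 0.952, 0.0], [0.952, -0.305, 0.0], [0.0, 0.0, -1.0]]
wrist_force: [-1.1, 0.3, 2.8]
grip_width: 0.0424
finger_force: 55.0
```

>>> {"fn": "arm_command", "kwargs": {
  "targets": [
    [0, 0, 0.003, 0, 0, 0, 36],
    [0, 0, 0.007, 0, 0, 0, 36],
    [0, 0, 0.007, 0, 0, 0, 36],
    [0, 0, 0.007, 0, 0, 0, 36]
  ]
}}

```text
t: 6.32
tool_pos: [0.5308, -0.0447, 0.1386]
tcp_rot: [[0.305, 0.952, 0.0], [0.952, -0.305, 0.0], [0.0, -0.0, -1.0]]
wrist_force: [-2.1, 0.6, 3.2]
grip_width: 0.0426
finger_force: 55.0
```

>>> {"fn": "arm_command", "kwargs": {
  "targets": [
    [0, 0, 0.003, 0, 0, 0, 36],
    [0, 0, 0.006, 0, 0, 0, 36],
    [0, 0, 0.006, 0, 0, 0, 36],
    [0, 0, 0.006, 0, 0, 0, 36]
  ]
}}

```text
t: 6.65
tool_pos: [0.5308, -0.0447, 0.1368]
tcp_rot: [[0.305, 0.952, -0.0], [0.952, -0.305, 0.0], [0.0, -0.0, -1.0]]
wrist_force: [-1.8, -0.5, 4.2]
grip_width: 0.0425
finger_force: 55.0
```

>>> {"fn": "arm_command", "kwargs": {
  "targets": [
    [0, 0, 0.003, 0, 0, 0, 36],
    [0, 0, 0.007, 0, 0, 0, 36],
    [0, 0, 0.007, 0, 0, 0, 36],
    [0, 0, 0.007, 0, 0, 0, 36]
  ]
}}

```text
t: 6.98
tool_pos: [0.5308, -0.0447, 0.1346]
tcp_rot: [[0.305, 0.952, -0.0], [0.952, -0.305, 0.0], [0.0, -0.0, -1.0]]
wrist_force: [-2.5, 0.8, 4.4]
grip_width: 0.0429
finger_force: 55.0
```

>>> {"fn": "arm_command", "kwargs": {
  "targets": [
    [0, 0, 0.002, 0, 0, 0, 36],
    [0, 0, 0.004, 0, 0, 0, 36],
    [0, 0, 0.004, 0, 0, 0, 36],
    [0, 0, 0.004, 0, 0, 0, 36]
  ]
}}

```text
t: 7.32
tool_pos: [0.5308, -0.0447, 0.1335]
tcp_rot: [[0.305, 0.952, -0.0], [0.952, -0.305, 0.0], [-0.0, -0.0, -1.0]]
wrist_force: [-2.2, 0.7, 4.4]
grip_width: 0.0424
finger_force: 55.0
```

>>> {"fn": "arm_command", "kwargs": {
  "targets": [
    [0, 0, 0.003, 0, 0, 0, 36],
    [0, 0, 0.007, 0, 0, 0, 36],
    [0, 0, 0.007, 0, 0, 0, 36],
    [0, 0, 0.007, 0, 0, 0, 36]
  ]
}}

```text
t: 7.65
tool_pos: [0.5308, -0.0447, 0.1314]
tcp_rot: [[0.305, 0.952, -0.0], [0.952, -0.305, 0.0], [0.0, -0.0, -1.0]]
wrist_force: [-2.6, 0.0, 4.5]
grip_width: 0.0426
finger_force: 55.0
```

>>> {"fn": "arm_command", "kwargs": {
  "targets": [
    [0, 0, 0.002, 0, 0, 0, 36],
    [0, 0, 0.004, 0, 0, 0, 36],
    [0, 0, 0.004, 0, 0, 0, 36],
    [0, 0, 0.004, 0, 0, 0, 36]
  ]
}}

```text
t: 7.98
tool_pos: [0.5307, -0.0447, 0.1302]
tcp_rot: [[0.305, 0.952, -0.0], [0.952, -0.305, 0.0], [-0.0, -0.0, -1.0]]
wrist_force: [-3.0, 2.2, 5.2]
grip_width: 0.0426
finger_force: 55.0
```

>>> {"fn": "arm_command", "kwargs": {
  "targets": [
    [0, 0, 0.003, 0, 0, 0, 36],
    [0, 0, 0.006, 0, 0, 0, 36],
    [0, 0, 0.006, 0, 0, 0, 36],
    [0, 0, 0.006, 0, 0, 0, 36],
    [0, 0, 0.006, 0, 0, 0, 36]
  ]
}}

```text
t: 8.4
tool_pos: [0.5308, -0.0447, 0.1289]
tcp_rot: [[0.305, 0.952, -0.0], [0.952, -0.305, 0.0], [-0.0, -0.0, -1.0]]
wrist_force: [-5.1, 1.5, 7.9]
grip_width: 0.0424
finger_force: 55.0
```

>>> {"fn": "arm_command", "kwargs": {
  "targets": [
    [0, 0, 0.002, 0, 0, 0, 36],
    [0, 0, 0.005, 0, 0, 0, 36],
    [0, 0, 0.005, 0, 0, 0, 36],
    [0, 0, 0.005, 0, 0, 0, 36],
    [0, 0, 0.005, 0, 0, 0, 36]
  ]
}}

```text
t: 8.82
tool_pos: [0.5308, -0.0447, 0.1278]
tcp_rot: [[0.305, 0.952, -0.0], [0.952, -0.305, 0.0], [-0.0, -0.0, -1.0]]
wrist_force: [-5.5, 1.6, 11.0]
grip_width: 0.0426
finger_force: 55.0
```

>>> {"fn": "arm_command", "kwargs": {
  "targets": [
    [0, 0, 0.003, 0, 0, 0, 36],
    [0, 0, 0.0055, 0, 0, 0, 36],
    [0, 0, 0.0055, 0, 0, 0, 36],
    [0, 0, 0.0055, 0, 0, 0, 36],
    [0, 0, 0.0055, 0, 0, 0, 36]
  ]
}}

```text
t: 9.23
tool_pos: [0.5309, -0.0446, 0.1265]
tcp_rot: [[0.305, 0.952, -0.001], [0.952, -0.305, 0.0], [-0.0, -0.001, -1.0]]
wrist_force: [-6.6, 2.0, 14.7]
grip_width: 0.0426
finger_force: 55.0
```

```bash
python3 - <<'E'
from h import *
for i in range(6):
    o=get_obs(); print(o['t'],o['tool_pos'],o['wrist_force']); read_camera('side')
E
```

```text
9.2333 [ 0.53088331 -0.04464765  0.12652647] [-6.56956085  1.9798454  14.73131336]
9.2833 [ 0.53085147 -0.04465566  0.12650517] [-7.30894376  2.13211163 14.7384837 ]
9.3333 [ 0.53088927 -0.04463758  0.12654177] [-7.69862601  2.81205579 14.6276784 ]
9.3833 [ 0.53087617 -0.04464749  0.1265281 ] [-7.07562849  1.59355286 15.28020902]
9.4333 [ 0.53088276 -0.04465502  0.12653866] [-7.03486818  2.15246794 14.61126712]
9.4833 [ 0.53083812 -0.04466077  0.12650152] [-7.27626346  1.68405447 14.37891248]
```

>>> {"fn": "arm_command", "kwargs": {
  "targets": [
    [0, 0, 0, 0, 0, 0, 36],
    [0, 0, 0, 0, 0, 0, 36],
    [0, 0, 0, 0, 0, 0, 36],
    [0, 0, 0, 0, 0, 0, 36],
    [0, 0, 0, 0, 0, 0, 36],
    [0, 0, 0, 0, 0, 0, 36],
    [0, 0, 0, 0, 0, 0, 36],
    [0, 0, 0, 0, 0, 0, 36],
    [0, 0, 0, 0, 0, 0, 36],
    [0, 0, 0, 0, 0, 0, 36],
    [0, 0, 0, 0, 0, 0, 36],
    [0, 0, 0, 0, 0, 0, 36]
  ]
}}

```text
t: 10.53
tool_pos: [0.5309, -0.0447, 0.1265]
tcp_rot: [[0.305, 0.952, -0.001], [0.952, -0.305, 0.0], [-0.0, -0.001, -1.0]]
wrist_force: [-7.4, 1.8, 15.6]
grip_width: 0.0422
finger_force: 55.0
```

```bash
python3 - <<'E'
from h import *
o=get_obs(); print(o['t'],o['tool_pos'],o['wrist_force'])
a,c=shot('side')
p=proj(c,[.5303,-.0466,.03]).astype(int)
x=cv2.resize(a[p[1]-60:p[1]+40,p[0]-65:p[0]+65],None,fx=5,fy=5,interpolation=cv2.INTER_CUBIC)
cv2.imwrite('pics/s4.png',x[:,:,::-1]); 
E
```

```text
10.5333 [ 0.53087867 -0.04466424  0.12652033] [-7.39830939  1.83570952 15.5853377 ]
```

View pics/s4.png

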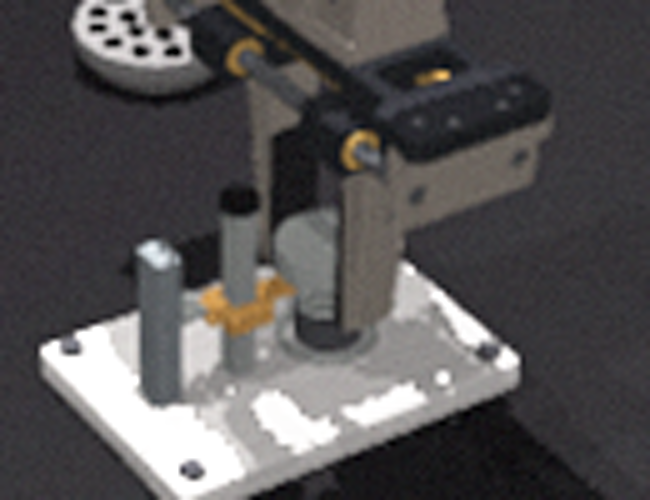

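The pointer is pushed down. From the TCP height, the cap's underside is at about 50.5 mm, some 5 mm below the blade's edge. After lifting I'll check the pointer in the image.

>>> {"fn": "arm_command", "kwargs": {
  "targets": [
    [0, 0, -0.02, 0, 0, 0, 36],
    [0, 0, -0.05, 0, 0, 0, 36],
    [0, 0, -0.08, 0, 0, 0, 36],
    [0, 0, -0.13, 0, 0, 0, 36],
    [0, 0, -0.22, 0, 0, 0, 36],
    [0, 0, -0.32, 0, 0, 0, 36],
    [0, 0, -0.42, 0, 0, 0, 36],
    [0, 0, -0.45, 0, 0, 0, 36],
    [0, 0, -0.45, 0, 0, 0, 36],
    [0.2, 0, -0.45, 0, 0, 0, 36],
    [0.3, 0, -0.45, 0, 0, 0, 36],
    [0.3, 0, -0.45, 0, 0, 0, 36]
  ]
}}

```text
t: 11.58
tool_pos: [0.558, 0.0455, 0.2575]
tcp_rot: [[0.302, 0.953, -0.003], [0.953, -0.302, 0.003], [0.002, -0.004, -1.0]]
wrist_force: [-0.3, 0.6, -1.5]
grip_width: 0.0425
finger_force: 55.0
```

>>> {"fn": "arm_command", "kwargs": {
  "targets": [
    [0.1, -0.02, 0, 0, 0, 0, 36],
    [0.2, -0.04, 0, 0, 0, 0, 36],
    [0.3, -0.06, 0, 0, 0, 0, 36],
    [0.3, -0.08, 0, 0, 0, 0, 36],
    [0.3, -0.1, 0, 0, 0, 0, 36],
    [0.3, -0.1, 0, 0, 0, 0, 36]
  ]
}}

```text
t: 12.08
tool_pos: [0.5555, 0.1357, 0.2581]
tcp_rot: [[0.305, 0.952, -0.004], [0.952, -0.305, -0.001], [-0.002, -0.004, -1.0]]
wrist_force: [-0.1, -0.1, -1.2]
grip_width: 0.0425
finger_force: 55.0
```

```bash
python3 - <<'E'
from h import *
o=get_obs(); print(o['t'],o['tool_pos'],o['wrist_force'],o['grip_width'])
a,c=shot('side'); b,cw=shot('wrist')
p=proj(c,[.545,-.0,.05]).astype(int)
x=cv2.resize(a[p[1]-40:p[1]+40,p[0]-50:p[0]+50],None,fx=6,fy=6,interpolation=cv2.INTER_CUBIC)
y=cv2.resize(b,(640,480)); x=cv2.resize(x,(400,320)); y=cv2.resize(y,(400,300))
cv2.imwrite('pics/s5.png',np.vstack([x,y[:280]])[:,:,::-1])
# tip of tongue: colour centroid rows of brass
h=cv2.cvtColor(a,cv2.COLOR_RGB2HSV); m=cv2.inRange(h,(10,120,90),(30,255,255)); m[:p[1]-40]=0;m[p[1]+40:]=0;m[:,:p[0]-50]=0;m[:,p[0]+50:]=0
ys,xs=np.nonzero(m); print(len(xs),xs.min(),xs.max(),ys.min(),ys.max())
ex=np.array([.305,.952,0]);ax=np.array([.9524,-.3048,0]);o0=np.array([.5303,-.0463,0])
for z in(.048,.051,.054,.057,.067):
  q=[proj(c,o0+ex*Y+ax*X+[0,0,z]) for Y,X in((.0175,-.0045),(.0175,.0045),(.06,.0),(.042,0))]; print(z,np.round(q,1).tolist())
print('bin target',rel([.6023,.2754,o['tool_pos'][2]]))
E
```

```text
12.0833 [0.55545081 0.13574594 0.25808418] [-0.14978729 -0.11907198 -1.22498357] 0.04252853741467601
51 332 349 261 270
0.048 [[350.4, 261.1], [347.9, 258.8], [330.9, 266.7], [338.7, 263.8]]
0.051 [[350.5, 259.8], [347.9, 257.6], [330.9, 265.5], [338.7, 262.6]]
0.054 [[350.5, 258.6], [347.9, 256.3], [330.9, 264.2], [338.8, 261.3]]
0.057 [[350.5, 257.3], [348.0, 255.1], [330.9, 263.0], [338.8, 260.1]]
0.067 [[350.6, 253.2], [348.1, 250.9], [331.0, 258.7], [338.8, 255.9]]
bin target [0.49255013 0.00148289 0.00327779]
```

View pics/s5.png

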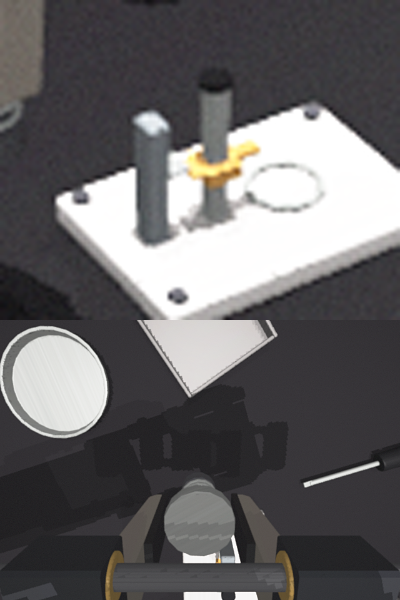

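The brass pointer now sits about 8 px lower than at the start, which is about 50 mm high and well below the blade. The spring is weak and goes in the bin.

>>> {"fn": "arm_command", "kwargs": {
  "targets": [
    [0.12, 0, 0, 0, 0, 0, 36],
    [0.24, 0, 0, 0, 0, 0, 36],
    [0.36, 0, 0, 0, 0, 0, 36],
    [0.45, 0, 0, 0, 0, 0, 36],
    [0.493, 0, 0, 0, 0, 0, 36],
    [0.493, 0, 0.08, 0, 0, 0, 36],
    [0.493, 0, 0.18, 0, 0, 0, 36],
    [0.493, 0, 0.28, 0, 0, 0, 36],
    [0.493, 0, 0.35, 0, 0, 0, 36],
    [0.493, 0, 0.385, 0, 0, 0, 36],
    [0.493, 0, 0.385, 0, 0, 0, 36],
    [0.493, 0, 0.385, 0, 0, 0, 36]
  ]
}}

```text
t: 13.18
tool_pos: [0.6029, 0.276, 0.1452]
tcp_rot: [[0.306, 0.952, 0.0], [0.952, -0.306, 0.0], [0.0, 0.0, -1.0]]
wrist_force: [0.0, 0.8, -1.0]
grip_width: 0.0425
finger_force: 55.0
```

```bash
python3 - <<'E'
from h import *
o=get_obs(); print(o['t'],o['tool_pos'],o['wrist_force'])
a,c=shot('side'); p=proj(c,[.6023,.2754,.04]).astype(int); print(p)
cv2.imwrite('pics/s6.png',cv2.resize(a[p[1]-80:p[1]+60,max(0,p[0]-90):p[0]+90],None,fx=3,fy=3)[:,:,::-1])
E
```

```text
13.1833 [0.6028924  0.27597887 0.14515254] [ 0.04327685  0.7849935  -1.04234815]
[206 328]
```

View pics/s6.png

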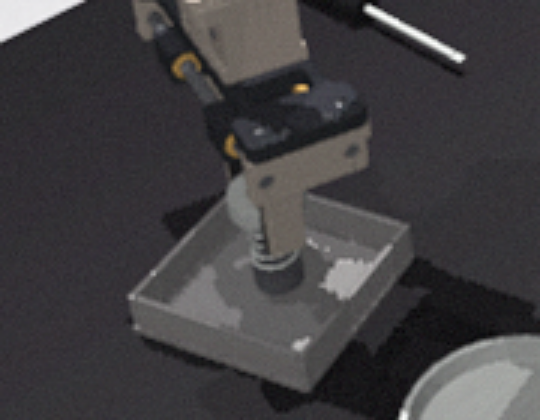

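The spring hangs over the middle of the bin. Next I'll lower it to the floor.

>>> {"fn": "arm_command", "kwargs": {
  "targets": [
    [0, 0, 0.01, 0, 0, 0, 36],
    [0, 0, 0.02, 0, 0, 0, 36],
    [0, 0, 0.025, 0, 0, 0, 36],
    [0, 0, 0.029, 0, 0, 0, 36],
    [0, 0, 0.031, 0, 0, 0, 36],
    [0, 0, 0.033, 0, 0, 0, 36],
    [0, 0, 0.033, 0, 0, 0, 36],
    [0, 0, 0.033, 0, 0, 0, 36]
  ]
}}

```text
t: 13.9
tool_pos: [0.6026, 0.2768, 0.1353]
tcp_rot: [[0.305, 0.952, 0.001], [0.952, -0.305, 0.0], [0.0, 0.001, -1.0]]
wrist_force: [-0.1, 0.4, 0.6]
grip_width: 0.0424
finger_force: 55.0
```

>>> {"fn": "arm_command", "kwargs": {
  "targets": [
    [0, 0, 0, 0, 0, 0, 42],
    [0, 0, 0, 0, 0, 0, 44],
    [0, 0, 0, 0, 0, 0, 47],
    [0, 0, 0, 0, 0, 0, 52],
    [0, 0, 0, 0, 0, 0, 60],
    [0, 0, 0, 0, 0, 0, 70],
    [0, 0, 0, 0, 0, 0, 70],
    [0, 0, 0, 0, 0, 0, 70]
  ],
  "newtons": 5
}}

```text
t: 14.57
tool_pos: [0.6023, 0.2767, 0.1348]
tcp_rot: [[0.305, 0.952, -0.0], [0.952, -0.305, -0.0], [-0.0, -0.0, -1.0]]
wrist_force: [-0.6, 0.5, -0.2]
grip_width: 0.0698
finger_force: 0.0
```

>>> {"fn": "arm_command", "kwargs": {
  "targets": [
    [0, 0, -0.03, 0, 0, 0, 70],
    [0, 0, -0.1, 0, 0, 0, 70],
    [0, 0, -0.2, 0, 0, 0, 70],
    [0, 0, -0.3, 0, 0, 0, 70],
    [0, 0, -0.4, 0, 0, 0, 70],
    [0, 0, -0.45, 0, 0, 0, 70],
    [-0.1, 0, -0.45, 0, 0, 0, 70],
    [-0.2, 0, -0.45, 0, 0, 0, 70],
    [-0.2, 0, -0.45, 0, 0, 0, 70],
    [-0.2, 0, -0.45, 0, 0, 0, 70],
    [-0.2, 0, -0.45, 0, 0, 0, 70]
  ]
}}

```text
t: 15.48
tool_pos: [0.5842, 0.2199, 0.2705]
tcp_rot: [[0.306, 0.952, 0.001], [0.952, -0.306, 0.001], [0.001, 0.001, -1.0]]
wrist_force: [0.2, 0.3, -0.3]
grip_width: 0.0701
finger_force: 0.0
```

```bash
python3 - <<'E'
from h import *
o=get_obs(); print(o['t'],o['tool_pos'],o['wrist_force'],o['grip_width'])
a,c=shot('side'); cv2.imwrite('pics/s7.png',cv2.resize(a[190:440,110:430],None,fx=2.4,fy=2.4)[:,:,::-1])
E
```

```text
15.4833 [0.58423807 0.21993568 0.27046531] [ 0.22344034  0.28659833 -0.29641519] 0.07006302057242306
```

View pics/s7.png

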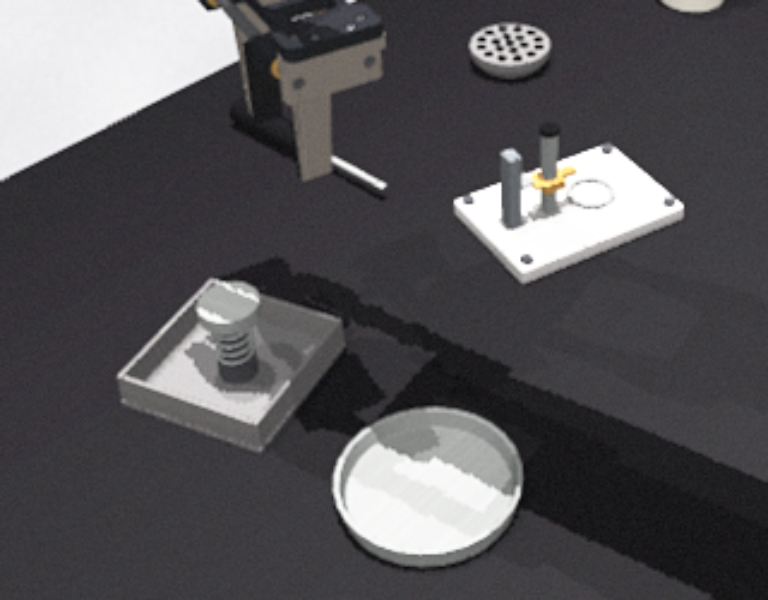

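The spring stands upright and released in the middle of the bin, at about (235,335). The pointer is still pushed down, and the cup head, screwdriver and bottle are where they were.

```bash
python3 -c "
from station import sign_off; print(sign_off())"
```

```text
the job is handed in; nothing more can be done
None
```

I pressed the spring with about 15 N for over a second; it pushed the pointer to about 50 mm, below the blade's 55.9 mm (weak), so I stood it upright in the square bin and handed the job in at 15.5 s (no verdict shown).

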